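# Load a microtube rack under the sprung hold-down roller of a shaker

## Task

Load the low black rack of capped microtubes on the shaker, plain bevelled end to the rear: keeping it roughly level and above the low front bar, push the sprung roller arm back with that end and slip the rack beneath the roller until you feel the rear bar, then let it down flat on the mat between the two bars, centred and square, and let go so that the roller holds it. Be gentle, never forcing the rack against the shaker, and leave the other things where they are.

Things in the scene. Friction and masses are not known exactly. Their poses are not given: they have to be found in the camera images.
- rack: The part to load: low rigid black microtube rack, 136 mm long (x), 56 wide (y), 40 high, 0.18 to 0.37 kg, loose. Origin: centre of its underside, z up. Capped tubes, fixed in it, fill x = -65 to +3 mm, their white caps 5 mm above its top; from +3 mm to the end at +68 mm the top is flat, with a paper label and a 12 mm 45-degree bevel at the end: the plain end. Grasp across the width in the tube half.
- rack_nose (a point): Point on the rack: middle of the end face of its plain end, at rack x = +68 mm, 20 mm above its underside; x points out of the plain end. The rack's weight is centred within 8 mm of its origin. Once loaded, the roller, wider than the rack, rests on it 17 to 57 mm from this end: grasp clear of that, with the fingers at rack x below -5 mm.
- shaker: White orbital shaker, off, fixed on the bench. Origin: under its centre, on the bench; x points from its front (blue panel) to its rear, z up. Level platform 280 mm (x) x 200 (y), which does not move. Two aluminium bars, 10 mm wide, lie across it: the front one stands 6 mm above the mat, the rear one 13 mm. Black clamp knobs, 15 mm across, stand on the bars' ends at y = +-83 mm.
- mat (a point): Centre of the top of the platform's black rubber mat (244 x 130 mm), 110 mm above the bench; axes as the shaker. The rack goes about here, plain end to +x. The bars' inside faces are 139 mm apart: 3 mm play for the rack. The pair is clamped anywhere along slots: the middle between the bars is at x = -18 to +18 mm from here, not measured, so feel for the rear bar with the rack's end.
- pivot (a point): Pivot of the sprung roller arm: middle of its level axis, which runs along the shaker's y, 117 mm behind the mat's centre and 22 mm above the mat; axes as the shaker. Steel brackets hold it at y = +-66 mm. The arm's two side plates run from it forward and up to the roller; the 110 mm between them is free.
- holdarm (a joint): Angle of the sprung arm (rad): 0 = on its stop, nothing under it; grows as it is pushed back and up (limit 1.0); springs drive it to 0. About 0.09 over a rack flat on the mat, 0.21 over one held 10 mm above it. A level push of 4 to 10 N on the roller moves it. It bears down with about 6 N on a seated rack, 7 to 9 N on one 10 mm higher.
- roller: The arm's free-turning rubber roller, 22 mm diameter, 104 mm long along the shaker's y. Origin: its middle, on its axis. At rest its axis is 29 mm behind the mat's centre and 43 mm above the mat, its underside 8 mm lower than the top of a seated rack. Pushed, it goes back and up about the pivot at 91 mm radius. Its own x and z axes turn with it.
- tube_rack: Bystander: black rack 100 x 64 x 50 mm with open glass tubes rising to 81 mm; origin at the centre of its underside.
- sharps: Bystander: round yellow waste tub with red lid, 98 mm diameter, 110 mm high; origin at the centre of its underside.
- tip_box: Bystander: clear pipette-tip box 84 x 62 mm, 51 mm high, its open lid rising to 80 mm on its -y side; origin at the centre of its underside.

How it is judged:
By the outcome, as a careful person would: the job done as asked, in the order asked, and still so for the second after the job is handed in, with the robot touching nothing.
It also fails if it takes over 70 s, if anything falls off the work surface, if the arm or the gripper's body presses on something with over 40 N, if the wrist force passes 120 N, or if a joint passes its speed limit or range.

## Robot

A 7-joint arm with a two-finger parallel gripper is mounted at the origin on the work surface. World frame = base frame: x ahead of the robot, y to its left, z up, the work surface at z = 0. Lengths are in m, angles in degrees, forces in N, time in s.
With the tool pointing down it reaches from about 0.425 to 0.875 m from the base axis. Payload 4.7 kg.
Tool frame: the origin (TCP) lies at the very end of the fingers, on their centre line; the grasp point (between the pads) lies 19 mm behind it; z points along the fingers, y is the direction in which the jaws open and shut (so a half turn about z gives the same grasp; the last joint's range is limited). The gripper opens to 87 mm and grips with 3 to 60 N. Pads are 19 mm wide; open, the fingers measure 117 mm over their backs; the gripper's body (75 mm by 190 mm) begins 51 mm behind the grasp point.
Start: joints at [76.839, 18.392, -4.016, 83.108, 1.295, 78.541, -3.26], TCP at [0.157, -0.631, 0.223] pointing down, gripper open.
Joint ranges: [-163.93, 163.93], [-17.29, 119.83], [-79.2, 71.16], [3.27, 140.29], [-89.18, 269.18], [5.43, 117.66], [-154.24, 154.24]. Speed limits (degrees/s): [147.25, 147.25, 180, 180, 180, 180, 180].

## Interface

Orientations are given as [roll, pitch, yaw] about the fixed x, y, z axes, in that order (R = Rz(yaw) Ry(pitch) Rx(roll)).
In Python, from cell import * gives the robot as it stands.
- The arm moves only by the tool drive_tool, never from a script. Its argument "moves" is text: rows parted by semicolons, each of 5 numbers parted by spaces: the shift along the tool's x, y, z in m, then the turn about the tool's z in degrees, then the gripper's target within -1 to 1 (fully open at 1, half-way at 0, shut at -1). In form: x y z yaw fingers; .... A call has exactly 8 rows; each row is the pose to reach, as a shift and turn from the pose commanded when the call began, along the tool's axes at that moment; what a row does not reach only later rows make up. A row lasts 1/10 s, in which the tool goes at most 50 mm and 8.59 degrees, less where a joint would pass 70% of its speed; a pose out of reach is approached as far as the arm can. A call with a gripper value outside its range is refused whole. The fingers move at their own pace and stop on an object; "grip_force" is the grip in N (left out, the last holds). Time passes only in rows, so rows that repeat a pose let the fingers close, or fill a call up. It gives the time, the measured TCP pose, the force and the opening at its end, in the units of the state.
- get_obs(): the state, without advancing time (a new reading comes with each control period).
- read_camera(name): name is "scene" or "top" or "wrist"; returns (picture, depth): 400x640x3 uint8, red, green, blue; 400x640 float32, m along the optical axis (not along the pixel's ray), 0 where there is no reading.
- calibration(name): a dict with "intrinsics" (3x3 intrinsics, pixels), "cam_to_world" (4x4, takes a point from camera to world coordinates); the wrist camera has in their place "T_tool_cam" (4x4, takes a point from camera to tool coordinates, whose origin is the TCP and whose axes are the flange's). Camera axes: x right, y up, looking along -z (the intrinsics and any distortion apply to the point x, -y, -z); pixel columns grow to the right and rows downward; lengths in m; the calibration is good to about 2 mm. A picture is of the moment at which its call begins: read the wrist's pose just before it. calibration takes no time and is no camera call.
- sign_off(): hands the job in, once; it reports no verdict.
Trained networks look in the newest picture that a camera, given by its name, has taken for a name from the list of things; names that differ only in an ending like _2 or _b are one class to them, and where a whole thing is asked for, a point or a joint stands for the part that bears it (a point fixed in the world has none). Each returns a list of dicts, best first, with "conf" (0 to 1); they miss things now and then, are a little off and sometimes report something else, mostly with a low value. They report only what shows in the picture. A call takes as long as a camera call.
- search_frame(camera, name): "uv" ([column, row] in pixels, amid what is visible of it).
- pinpoint(camera, name): "uv" ([column, row] in pixels: a listed point, or the origin of a listed thing).
The state is a dict: "time_s": time; "qpos": joint angles; "joint_velocities": joint speeds; "effort": joint torques, N m; "tool_pos": TCP position; "tool_rot": TCP orientation; "force": force on the tool from outside, world axes, zero at the start; "wrist_torque": the same for the moment, N m; "grip_width": finger opening in m.
Only numpy, scipy, OpenCV 4.12 (cv2) and the standard library are available. Lean on these libraries where they do the work, as an engineer would, in place of code of your own. Each camera call takes 0.05 s, during which the arm holds its last target. There are 200 camera calls.

## Working session

There is one attempt and no reset: what is moved stays moved. The work goes in short steps, Python scripts to look and compute and a tool call to move; the robot and the scene stay as the last step left them, time stands still between calls to the robot, and variables do not carry over. Pictures are saved under pics/ and viewed, about 8 in all and at most 12, crops included, and the job is handed in when it is done.

Besides the shell and the picture viewer there is one more tool, called after "Call:" by a JSON object that holds its "api" and its "payload". drive_tool: Moves the arm, as the interface text tells. Its arguments: {"type":"object","properties":{"moves":{"type":"string"},"grip_force":{"type":"number"}},"required":["moves"]}

```bash
ls; mkdir -p pics; cat > h.py <<'E'
from cell import *
import numpy as np, cv2
from scipy.spatial.transform import Rotation as R
def T_cam(n):
    c=calibration(n)
    if 'cam_to_world' in c: return np.array(c['intrinsics']),np.array(c['cam_to_world'])
    o=get_obs();T=np.eye(4);T[:3,:3]=R.from_euler('xyz',o['tool_rot'],degrees=True).as_matrix();T[:3,3]=o['tool_pos']
    return np.array(c['intrinsics']),T@np.array(c['T_tool_cam'])
def cloud(d,K,T):
    v,u=np.mgrid[:d.shape[0],:d.shape[1]]
    P=np.stack([(u-K[0,2])/K[0,0]*d,-(v-K[1,2])/K[1,1]*d,-d],-1)
    return P@T[:3,:3].T+T[:3,3]
def ray(uv,K,T,z):
    r=np.array([(uv[0]-K[0,2])/K[0,0],-(uv[1]-K[1,2])/K[1,1],-1])@T[:3,:3].T
    return T[:3,3]+r*(z-T[2,3])/r[2]
E
python3 - <<'E'
from h import *
print(get_obs())
for n in ['scene','top']:
    print(n,calibration(n))
    K,T=T_cam(n); p,d=read_camera(n); X=cloud(d,K,T)
    np.savez(f'{n}.npz',p=p,X=X,d=d)
    cv2.imwrite(f'pics/{n}.png',p[:,:,::-1])
    for t in ['rack','rack_nose','shaker','mat','pivot','roller','tube_rack','sharps','tip_box']:
        for r in pinpoint(n,t)[:2]:
            u,v=np.round(r['uv']).astype(int); print(t,r, X[v,u].round(3) if 0<=v<400 and 0<=u<640 else '')
E
```

```text
pics
{'time_s': 0.0, 'qpos': array([76.836372  , 18.43848885, -4.01495954, 83.17442764,  1.29241352,
       78.54278625, -3.26062427]), 'joint_velocities': array([-0.03545531,  0.02998996,  0.00189133, -0.04610821,  0.02979192,
        0.02665238, -0.15231665]), 'effort': array([ 1.25288334e-03, -4.91288495e+01, -4.03160099e-01, -3.12533319e+01,
       -6.40672515e-02,  4.36609774e-02,  1.81496566e-04]), 'tool_pos': array([ 0.15675879, -0.63023309,  0.22147207]), 'tool_rot': array([-1.79889397e+02,  3.51245810e-03,  1.39716872e+01]), 'force': array([-0.61327488,  0.40175854,  0.51898689]), 'wrist_torque': array([-0.01350744,  0.04078659,  0.01551386]), 'grip_width': 0.08709011778288289}
scene {'intrinsics': array([[405.67127528,   0.        , 321.94650357],
       [  0.        , 405.67127528, 203.22522702],
       [  0.        ,   0.        ,   1.        ]]), 'cam_to_world': array([[ 0.60040463, -0.66351972,  0.44638085,  1.11623362],
       [ 0.79962985,  0.49092329, -0.34581271, -0.46857292],
       [ 0.01031479,  0.564567  ,  0.82532279,  1.03923966],
       [ 0.        ,  0.     
[... 1147 characters left out ...]
3.5], 'conf': 0.71} [ 0.467 -0.281  0.047]
rack_nose {'uv': [407.9, 227.7], 'conf': 0.82} [ 0.533 -0.328 -0.   ]
shaker {'uv': [237.7, 224.0], 'conf': 0.63} [0.542 0.091 0.111]
mat {'uv': [226.0, 222.1], 'conf': 0.91} [0.547 0.119 0.109]
pivot {'uv': [221.3, 168.5], 'conf': 0.57} [0.676 0.133 0.106]
roller {'uv': [223.6, 203.9], 'conf': 0.84} [0.583 0.112 0.162]
tube_rack {'uv': [385.0, 152.9], 'conf': 0.9} [ 0.72  -0.267  0.051]
tube_rack {'uv': [236.9, 224.7], 'conf': 0.21} [0.54  0.093 0.11 ]
sharps {'uv': [333.5, 138.8], 'conf': 0.9} [ 0.745 -0.137  0.099]
sharps {'uv': [453.1, 212.3], 'conf': 0.6} [ 0.568 -0.43   0.051]
tip_box {'uv': [455.2, 214.4], 'conf': 0.73} [ 0.563 -0.437  0.044]
```

```bash
python3 - <<'E'
from h import *
a=cv2.imread('pics/top.png');b=cv2.imread('pics/scene.png')
cv2.imwrite('pics/a1.png',cv2.resize(a[110:330,150:520],None,fx=2.1,fy=2.1,interpolation=cv2.INTER_CUBIC))
cv2.imwrite('pics/b1.png',cv2.resize(b[80:330,150:500],None,fx=2.2,fy=2.2,interpolation=cv2.INTER_CUBIC))
z=np.load('top.npz');X=z['X'];p=z['p'].astype(int)
def rect(m,name):
    pts=X[m][:,:2].astype(np.float32); print(name,len(pts),cv2.minAreaRect(pts*1000),X[m][:,2].mean())
# rack top
m=np.zeros(X.shape[:2],bool); m[:]= (X[...,2]>.03)&(X[...,2]<.055)&(np.hypot(X[...,0]-.48,X[...,1]+.285)<.1)&(X[...,1]>-.36)
rect(m,'rack'); w=m&(p.min(-1)>150); rect(w,'caps/label'); print(X[m][:,:2].mean(0))
lo=m&(X[...,2]<.0425)
# mat black at z .11
m=(abs(X[...,2]-.11)<.008)&(X[...,1]>-.05)&(X[...,1]<.25)&(X[...,0]>.38)&(X[...,0]<.75)
rect(m,'platform'); rect(m&(p.max(-1)<70),'mat')
m=(X[...,2]>.150)&(X[...,2]<.18)&(X[...,1]>0)&(X[...,1]<.25)&(X[...,0]>.5)&(X[...,0]<.7)
rect(m,'roller')
E
```

```text
rack 1234 ((468.00921630859375, -285.97320556640625), (56.87245178222656, 134.69749450683594), 60.28761291503906) 0.04035832435422632
caps/label 0 ((0.0, 0.0), (0.0, 0.0), 0.0) nan
[ 0.46675663 -0.28438219]
platform 8525 ((548.2288208007812, 113.11405944824219), (279.75213623046875, 200.5191650390625), 11.587158203125) 0.10836487506895943
mat 5179 ((552.6130981445312, 106.89423370361328), (252.6580352783203, 189.15008544921875), 13.097097396850586) 0.10951166474763761
roller 553 ((591.532470703125, 122.14360046386719), (57.15771484375, 118.90965270996094), 14.259881019592285) 0.15992969073503577<stdin>:7: RuntimeWarning: Mean of empty slice.
  ret = ret.dtype.type(ret / rcount)
```

View pics/a1.png

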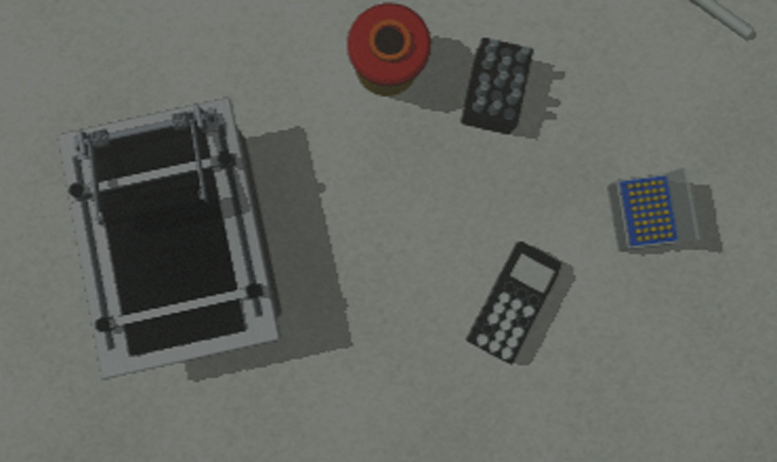

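View pics/b1.png

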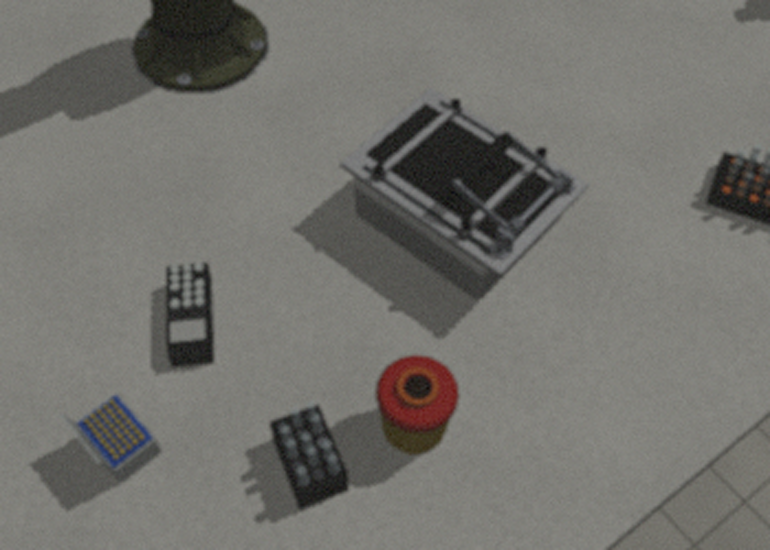

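Top view: the shaker is at left with its rear up, yaw about +11.6°. The rack is at crop pixel (515,300) with its label (plain) end at (535,265), yaw about -30°. The scene view agrees. I'm moving above the rack's tube half now.

Call:
{"api": "drive_tool", "payload": {"moves": "0.02 -0.015 0 3 1; 0.06 -0.044 0 9 1; 0.10 -0.073 0 16 1; 0.14 -0.103 0 22 1; 0.18 -0.132 0 28 1; 0.22 -0.161 0 34 1; 0.25 -0.183 0 40 1; 0.28 -0.205 0 44 1", "grip_force": 60}}

```text
time_s: 1.8
tool_pos: [0.3803, -0.3626, 0.2229]
tool_rot: [180.0, -0.0, -30.2]
force: [0.2, -0.2, -0.3]
grip_width: 0.087
```

```bash
cat >> h.py <<'E'
def go(x,y,z,yaw):
    o=get_obs();M=R.from_euler('xyz',o['tool_rot'],degrees=True).as_matrix()
    print('tool',o['time_s'],np.round(o['tool_pos'],4),np.round(o['tool_rot'],2),'F',np.round(o['force'],2),'M',np.round(o['wrist_torque'],2),'w',round(o['grip_width'],4))
    print('shift',np.round(M.T@(np.array([x,y,z])-o['tool_pos']),4),'turn',round(-(yaw-o['tool_rot'][2]),2))
E
python3 -c "
from h import *
go(.4506,-.2761,.20,-29.7)"
```

```text
tool 1.8 [ 0.3803 -0.3626  0.2229] [ 1.7997e+02 -4.0000e-02 -3.0180e+01] F [ 0.19 -0.2  -0.31] M [-0.03  0.02  0.02] w 0.087
shift [ 0.0173 -0.1101  0.0229] turn -0.48
```

Call:
{"api": "drive_tool", "payload": {"moves": "0.004 -0.02 0.004 0 1; 0.008 -0.05 0.01 0 1; 0.013 -0.08 0.016 0 1; 0.017 -0.1 0.02 0 1; 0.017 -0.11 0.023 0 1; 0.017 -0.11 0.023 0 1; 0.017 -0.11 0.023 0 1; 0.017 -0.11 0.023 0 1"}}

```text
time_s: 2.6
tool_pos: [0.448, -0.2792, 0.1998]
tool_rot: [180.0, -0.0, -30.2]
force: [0.9, -0.5, 0.1]
grip_width: 0.087
```

```bash
python3 - <<'E'
from h import *
K,T=T_cam('wrist'); p,d=read_camera('wrist'); X=cloud(d,K,T)
cv2.imwrite('pics/w1.png',p[:,:,::-1])
m=(X[...,2]>.034)&(X[...,2]<.052)&(np.hypot(X[...,0]-.468,X[...,1]+.286)<.09)
print(cv2.minAreaRect(X[m][:,:2].astype(np.float32)*1000),m.sum())
m2=(X[...,2]>.03)&(X[...,2]<.10)&(np.hypot(X[...,0]-.468,X[...,1]+.286)<.09)
print(np.percentile(X[m][:,2],[5,50,95]))
for t in['rack','rack_nose']:
    for r in pinpoint('wrist',t)[:1]: print(t,r,ray(r['uv'],K,T,.0 if t=='rack' else .02))
print('fl',np.median(X[(X[...,2]<.02)&(X[...,2]>-.02)][:,2]))
go(.4506,-.2761,.20,-29.7)
E
```

```text
((467.50604248046875, -287.7693176269531), (56.12054443359375, 131.07904052734375), 60.45000457763672) 8434
[0.03787948 0.03993284 0.04449983]
rack {'uv': [311.4, 145.9], 'conf': 0.88} [ 0.47320688 -0.28809318  0.        ]
rack_nose {'uv': [310.1, 77.9], 'conf': 0.69} [ 0.52978712 -0.32024974  0.02      ]
fl -0.0006333589640812598
tool 2.75 [ 0.4484 -0.2786  0.1997] [ 1.7998e+02 -2.0000e-02 -3.0130e+01] F [-0.52  0.07  0.45] M [ 0.04  0.06 -0.01] w 0.087
shift [ 0.0007 -0.0033 -0.0003] turn -0.43
```

View pics/w1.png

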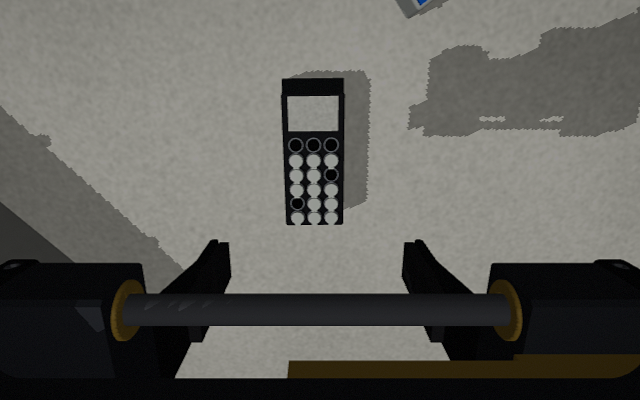

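Wrist view: the rack spans cols 282–345 and rows 78–224, with the plain bevelled end up (tool +x). I'm descending onto the tube half.

Call:
{"api": "drive_tool", "payload": {"moves": "0.003 -0.003 0.03 -0.5 1; 0.003 -0.003 0.07 -0.5 1; 0.003 -0.003 0.11 -0.5 1; 0.003 -0.003 0.145 -0.5 1; 0.003 -0.003 0.17 -0.5 1; 0.003 -0.003 0.185 -0.5 1; 0.003 -0.003 0.191 -0.5 1; 0.003 -0.003 0.191 -0.5 1"}}

```text
time_s: 3.55
tool_pos: [0.453, -0.2767, 0.0085]
tool_rot: [180.0, 0.0, -29.6]
force: [0.3, 0.3, 0.7]
grip_width: 0.0872
```

Call:
{"api": "drive_tool", "payload": {"moves": "0 0 0 0 0.6; 0 0 0 0 0.4; 0 0 0 0 0.2; 0 0 0 0 0; 0 0 0 0 -1; 0 0 0 0 -1; 0 0 0 0 -1; 0 0 0 0 -1", "grip_force": 60}}

```text
time_s: 4.35
tool_pos: [0.4529, -0.2772, 0.009]
tool_rot: [179.9, -0.0, -29.5]
force: [-2.3, -0.9, 5.9]
grip_width: 0.0555
```

```bash
python3 - <<'E'
from h import *
go(.4525,-.2779,.009,-29.6)
E
```

```text
tool 4.35 [ 0.4529 -0.2772  0.009 ] [ 1.7994e+02 -3.0000e-02 -2.9550e+01] F [-2.26 -0.94  5.95] M [-0.41  0.54 -0.04] w 0.0555
shift [-0.      0.0008  0.    ] turn 0.05
```

Call:
{"api": "drive_tool", "payload": {"moves": "0 0 -0.01 0 -1; 0 0 -0.03 0 -1; 0 0 -0.06 0 -1; 0 0 -0.10 0 -1; 0 0 -0.14 0 -1; 0 0 -0.18 0 -1; 0 0 -0.20 0 -1; 0 0 -0.21 0 -1"}}

```text
time_s: 5.15
tool_pos: [0.4539, -0.276, 0.2206]
tool_rot: [-180.0, -0.2, -29.5]
force: [0.3, -0.0, -4.1]
grip_width: 0.0556
```

```bash
python3 - <<'E'
from h import *
go(.445,.092,.28,11.5)
E
```

```text
tool 5.15 [ 0.4539 -0.276   0.2206] [-1.7998e+02 -1.5000e-01 -2.9480e+01] F [ 0.32 -0.04 -4.11] M [ 0.12  0.05 -0.01] w 0.0556
shift [-0.1886 -0.316  -0.0598] turn -40.98
```

Call:
{"api": "drive_tool", "payload": {"moves": "-0.007 -0.011 -0.01 -1 -1; -0.022 -0.036 -0.025 -5 -1; -0.042 -0.07 -0.04 -10 -1; -0.064 -0.108 -0.05 -16 -1; -0.086 -0.144 -0.06 -21 -1; -0.108 -0.18 -0.06 -26 -1; -0.126 -0.21 -0.06 -30 -1; -0.14 -0.235 -0.06 -33 -1"}}

```text
time_s: 5.95
tool_pos: [0.4452, 0.0009, 0.2771]
tool_rot: [-180.0, 0.2, 3.9]
force: [0.7, 0.2, -3.6]
grip_width: 0.0557
```

```bash
python3 - <<'E'
from h import *
go(.445,.092,.28,11.5)
E
```

```text
tool 5.95 [0.4452 0.0009 0.2771] [-179.95    0.18    3.85] F [ 0.72  0.2  -3.6 ] M [-0.02  0.03 -0.01] w 0.0557
shift [ 0.006  -0.0909 -0.0029] turn -7.65
```

Call:
{"api": "drive_tool", "payload": {"moves": "0.002 -0.02 0 -2 -1; 0.003 -0.045 0 -4 -1; 0.005 -0.07 0 -6 -1; 0.006 -0.085 0 -7.5 -1; 0.006 -0.091 0 -7.5 -1; 0.006 -0.091 0 -7.5 -1; 0.006 -0.091 0 -7.5 -1; 0.006 -0.091 0 -7.5 -1"}}

```text
time_s: 6.75
tool_pos: [0.4476, 0.0868, 0.2784]
tool_rot: [180.0, 0.0, 10.8]
force: [-0.2, 0.2, -3.8]
grip_width: 0.0556
```

```bash
python3 - <<'E'
from h import *
K,T=T_cam('wrist'); p,d=read_camera('wrist'); X=cloud(d,K,T)
np.savez('w2.npz',p=p,X=X);cv2.imwrite('pics/w2.png',p[:,:,::-1])
for t,z in[('rack_nose',None),('mat',.11),('pivot',.132),('roller',.153),('shaker',None)]:
    for r in pinpoint('wrist',t)[:1]:
        u,v=np.round(r['uv']).astype(int);print(t,r,X[v,u].round(4),ray(r['uv'],K,T,z).round(4) if z else '')
go(.445,.092,.28,11.5)
K,T=T_cam('scene'); p,d=read_camera('scene');cv2.imwrite('pics/s2.png',cv2.resize(p[60:260,230:480,::-1],None,fx=3,fy=3,interpolation=cv2.INTER_CUBIC))
E
```

```text
rack_nose {'uv': [316.6, 77.9], 'conf': 0.94} [0.5337 0.1023 0.2977] 
mat {'uv': [318.0, 218.6], 'conf': 0.7} [0.4822 0.092  0.3092] [0.4079 0.0767 0.11  ]
roller {'uv': [308.0, 13.3], 'conf': 0.94} [0.5773 0.1167 0.163 ] [0.5787 0.1172 0.153 ]
shaker {'uv': [309.6, 67.4], 'conf': 0.77} [0.5449 0.1102 0.1088] 
tool 7.05 [0.4475 0.0879 0.2785] [179.99   0.    10.94] F [ 0.24 -1.02 -4.01] M [-0.04  0.09 -0.  ] w 0.0554
shift [-0.0017 -0.0045 -0.0015] turn -0.56
```

View pics/w2.png

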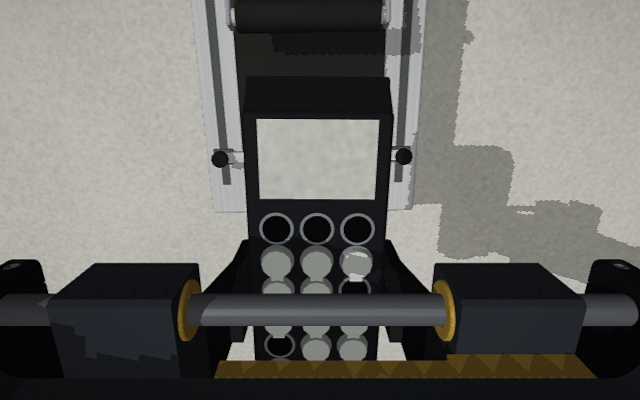

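```bash
python3 - <<'E'
from h import *
z=np.load('w2.npz');X=z['X'];p=z['p'].astype(int)
o=get_obs();M=R.from_euler('xyz',o['tool_rot'],degrees=True).as_matrix()
Y=(X-o['tool_pos'])@M   # tool frame
v,u=np.mgrid[:400,:640]
m=(u>235)&(u<400)&(v>70)&(v<250)&(X[...,2]>.25)
# flat top label region plane fit -> pitch
f=m&(v>125)&(v<195)&(u>262)&(u<375)
A=np.c_[Y[f][:,:2],np.ones(f.sum())];c=np.linalg.lstsq(A,Y[f][:,2],rcond=None)[0];print('top plane slope x,y (deg)',np.degrees(np.arctan(c[:2])),'z at 0',c[2])
n=m&(Y[...,2]>-.034)
t=m&(Y[...,2]<-.029)&(Y[...,2]>-.035)
print('toolx max',np.percentile(Y[m][:,0],[99.5,100]), 'top y',[ (a,Y[t&(abs(Y[...,0]-a)<.003)][:,1].min().round(4),Y[t&(abs(Y[...,0]-a)<.003)][:,1].max().round(4)) for a in(.03,.05,.07)])
print('bottom z seen',Y[m][:,2].max())
# platform edges from wrist
for a in range(0,200,20):
    q=(v==a)&(abs(X[...,2]-.109)<.004)
    if q.any():
        i=np.where(q[a])[0];print(a,X[a,i[0]].round(4),X[a,i[-1]].round(4))
for uv in[(220,159),(404,157)]: print(uv,X[uv[1],uv[0]].round(4))
# top cam: bar knobs
z=np.load('top.npz');XT=z['X'];K,T=T_cam('top')
q=(abs(XT[...,2]-.109)<.0035)&(XT[...,1]>-.03)&(XT[...,1]<.25)&(XT[...,0]>.38)&(XT[...,0]<.72)
print('plat',cv2.minAreaRect(XT[q][:,:2].astype(np.float32)*1000))
k=(XT[...,2]>.118)&(XT[...,2]<.15)&(XT[...,1]>-.03)&(XT[...,1]<.25)&(XT[...,0]>.38)&(XT[...,0]<.72)
nl,lab,st,ce=cv2.connectedComponentsWithStats(k.astype(np.uint8))
for i in range(1,nl):
    if st[i,4]>5: print(st[i,4],ce[i].round(1),XT[lab==i].mean(0).round(4))
E
```

```text
top plane slope x,y (deg) [-10.76010129   0.19768959] z at 0 -0.020054221278793968
toolx max [0.08778229 0.08819064] top y [(0.03, np.float64(-0.0253), np.float64(0.0299)), (0.05, np.float64(-0.0252), np.float64(0.0301)), (0.07, np.float64(-0.0249), np.float64(0.0302))]
bottom z seen 0.0013790388233189596
0 [0.5783 0.2167 0.1056] [0.6148 0.0253 0.1054]
20 [0.5636 0.213  0.1056] [0.6001 0.0213 0.106 ]
40 [0.5484 0.2101 0.1051] [0.5849 0.0184 0.1051]
60 [0.5324 0.2076 0.1057] [0.5689 0.0158 0.1055]
80 [0.5162 0.2036 0.1055] [0.5527 0.0121 0.1055]
100 [0.4994 0.2003 0.1053] [0.5359 0.0081 0.1051]
120 [0.4817 0.1978 0.1051] [0.5184 0.0051 0.1052]
140 [0.4645 0.1912 0.1062] [0.5    0.0039 0.1055]
160 [0.4456 0.1878 0.105 ] [ 0.4818 -0.0022  0.105 ]
180 [0.4261 0.1849 0.1051] [ 0.4628 -0.0075  0.1051]
(220, 159) [0.453  0.175  0.1246]
(404, 157) [0.4856 0.0134 0.1246]
plat ((548.2576293945312, 112.56401824951172), (278.23193359375, 199.1381072998047), 11.760174751281738)
762 [220.3 181.2] [0.6396 0.1279 0.1323]
60 [187.7 200. ] [0.5976 0.2035 0.1283]
34 [269.6 248. ] [0.485  0.0151 0.1246]
6 [253.2 252. ] [0.4765 0.0535 0.1191]
40 [198.3 263.9] [0.4516 0.1768 0.1248]
```

View pics/s2.png

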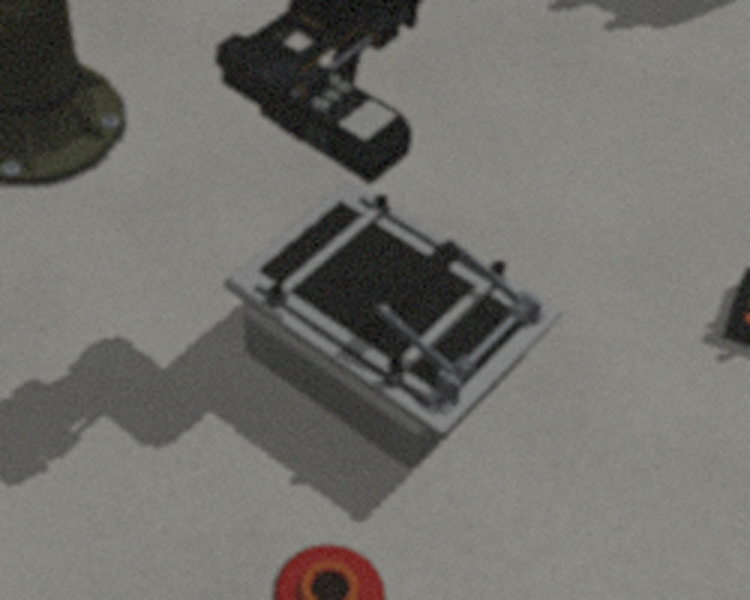

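Wrist view w2: the roller is at row 13, the front bar knobs at (220,159) and (404,157), and the rack straight in the jaws. The plane fit over the label suggests a pitch, so I'm checking the profile.

```bash
python3 - <<'E'
from h import *
z=np.load('w2.npz');X=z['X']
o=get_obs();M=R.from_euler('xyz',o['tool_rot'],degrees=True).as_matrix()
Y=(X-o['tool_pos'])@M
for r in range(72,250,8): print(r,Y[r,290:345,0].mean().round(4),np.median(Y[r,290:345,2]).round(4),np.std(Y[r,290:345,2]).round(4))
E
```

```text
72 0.0957 0.1694 0.0008
80 0.0866 -0.0195 0.0006
88 0.0838 -0.0225 0.0006
96 0.081 -0.0253 0.0008
104 0.0783 -0.0277 0.0006
112 0.0756 -0.0294 0.0005
120 0.0728 -0.0307 0.0007
128 0.07 -0.0307 0.0006
136 0.0671 -0.0307 0.0006
144 0.0642 -0.0307 0.0006
152 0.0613 -0.0306 0.0006
160 0.0582 -0.0305 0.0006
168 0.0552 -0.0307 0.0006
176 0.0522 -0.0307 0.0005
184 0.0503 -0.0307 0.0245
192 0.0459 -0.031 0.0005
200 0.0432 -0.0301 0.0176
208 0.0391 -0.03 0.0007
216 0.0359 -0.0304 0.0007
224 0.0327 -0.0307 0.0007
232 0.0293 -0.0307 0.0007
240 0.0268 -0.0305 0.0175
248 0.0222 -0.0302 0.001
```

Those were only invalid depth pixels. The rack is level, its top is 30.7 mm above the TCP (underside 9.3 mm below) and its nose is 88 mm ahead. Knob geometry puts the middle between the bars about 7 mm forward of the mat centre.

```bash
python3 - <<'E'
from h import *
go(.4718,.0971,.20,11.6)
E
```

```text
tool 7.1 [0.4475 0.088  0.2785] [179.99   0.    10.95] F [ 0.16  0.62 -3.8 ] M [-0.05  0.01  0.01] w 0.0555
shift [ 0.0256 -0.0043  0.0785] turn -0.65
```

Call:
{"api": "drive_tool", "payload": {"moves": "0.004 -0.001 0.005 -0.2 -1; 0.01 -0.002 0.02 -0.4 -1; 0.017 -0.003 0.04 -0.6 -1; 0.022 -0.004 0.06 -0.7 -1; 0.0255 -0.0043 0.072 -0.7 -1; 0.0255 -0.0043 0.0785 -0.7 -1; 0.0255 -0.0043 0.0785 -0.7 -1; 0.0255 -0.0043 0.0785 -0.7 -1"}}

```text
time_s: 7.9
tool_pos: [0.472, 0.0973, 0.2007]
tool_rot: [180.0, -0.0, 11.7]
force: [0.4, -0.1, -3.6]
grip_width: 0.0554
```

```bash
cat >> h.py <<'E'
def sh():
    o=get_obs();d=np.array(o['tool_pos'])-[.5482,.1128,.110];a=np.radians(11.6);c,s=np.cos(a),np.sin(a)
    f=o['force'];print('t',round(o['time_s'],2),'TCP in shaker',np.round([d[0]*c+d[1]*s,-d[0]*s+d[1]*c,d[2]],4),'rot',np.round(o['tool_rot'],2),'F shaker',np.round([f[0]*c+f[1]*s,-f[0]*s+f[1]*c,f[2]],2),'w',round(o['grip_width'],4))
E
python3 - <<'E'
from h import *
go(.4718,.0971,.1295,11.6);sh()
K,T=T_cam('wrist'); p,d=read_camera('wrist'); X=cloud(d,K,T)
np.savez('w3.npz',p=p,X=X);cv2.imwrite('pics/w3.png',p[:,:,::-1])
E
```

```text
tool 7.9 [0.472  0.0973 0.2007] [ 1.7999e+02 -5.0000e-02  1.1670e+01] F [ 0.4  -0.08 -3.59] M [-0.03  0.07  0.09] w 0.0554
shift [-0.0003  0.0002  0.0712] turn 0.07
t 7.9 TCP in shaker [-0.0777  0.0002  0.0907] rot [ 1.7999e+02 -5.0000e-02  1.1670e+01] F shaker [ 0.38 -0.16 -3.59] w 0.0554
```

View pics/w3.png

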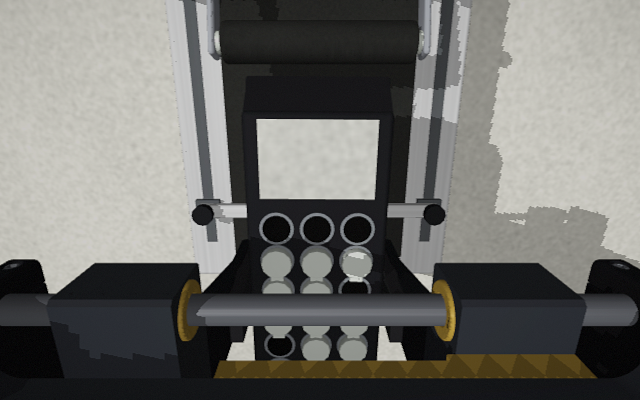

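Rack (mid col 318), knobs (202 and 434, mid 318) and roller (218–421, mid 319.5) line up and look square. I'm descending in front of the roller.

Call:
{"api": "drive_tool", "payload": {"moves": "0 0 0.006 0 -1; 0 0 0.018 0 -1; 0 0 0.032 0 -1; 0 0 0.046 0 -1; 0 0 0.058 0 -1; 0 0 0.067 0 -1; 0 0 0.071 0 -1; 0 0 0.071 0 -1"}}

```text
time_s: 8.75
tool_pos: [0.4713, 0.0973, 0.1283]
tool_rot: [-180.0, 0.1, 11.7]
force: [-0.2, 0.3, -3.6]
grip_width: 0.0557
```

```bash
python3 -c "
from h import *
read_camera('top')
sh()"
```

```text
t 8.8 TCP in shaker [-0.078   0.0003  0.019 ] rot [-179.99    0.     11.68] F shaker [ 1.43  0.55 -3.27] w 0.0553
```

Call:
{"api": "drive_tool", "payload": {"moves": "0.003 0 0 0 -1; 0.006 0 0 0 -1; 0.009 0 0 0 -1; 0.012 0 0 0 -1; 0.015 0 0 0 -1; 0.018 0 0 0 -1; 0.020 0 0 0 -1; 0.020 0 0 0 -1"}}

```text
time_s: 9.6
tool_pos: [0.4885, 0.1007, 0.1271]
tool_rot: [-180.0, 0.4, 11.7]
force: [-5.3, -1.4, -7.8]
grip_width: 0.0558
```

```bash
python3 -c "
from h import *
sh()"
```

```text
t 9.6 TCP in shaker [-0.0609  0.0001  0.0171] rot [-179.99    0.4    11.68] F shaker [-5.46 -0.29 -7.79] w 0.0558
```

Call:
{"api": "drive_tool", "payload": {"moves": "0.002 0 -0.001 0 -1; 0.005 0 -0.002 0 -1; 0.008 0 -0.002 0 -1; 0.010 0 -0.002 0 -1; 0.012 0 -0.002 0 -1; 0.014 0 -0.002 0 -1; 0.015 0 -0.002 0 -1; 0.015 0 -0.002 0 -1"}}

```text
time_s: 10.4
tool_pos: [0.5058, 0.1043, 0.1305]
tool_rot: [-180.0, 0.0, 11.7]
force: [-2.9, 0.3, -10.3]
grip_width: 0.0558
```

```bash
cat >> h.py <<'E'
def prof(name=None):
    sh();o=get_obs();M=R.from_euler('xyz',o['tool_rot'],degrees=True).as_matrix()
    K,T=T_cam('wrist');p,d=read_camera('wrist');X=cloud(d,K,T);Y=(X-o['tool_pos'])@M
    q=Y[124:180:2,290:345].reshape(-1,3);q=q[abs(q[:,2]+.03)<.02]
    if len(q)>50: c=np.polyfit(q[:,0],q[:,2],1);print('rack pitch deg (+ nose down)',np.degrees(np.arctan(c[0])).round(2),'top z at x=.02',np.polyval(c,.02).round(4),'at nose',np.polyval(c,.088).round(4),'n',len(q))
    for r in range(64,180,8): print(r,np.median(Y[r,290:345,0]).round(4),np.median(Y[r,290:345,2]).round(4),end=' | ')
    if name: cv2.imwrite(f'pics/{name}.png',p[:,:,::-1])
E
python3 -c "
from h import *
prof('w4')"
```

```text
t 10.4 TCP in shaker [-0.0433  0.0002  0.0205] rot [-1.7998e+02  5.0000e-02  1.1660e+01] F shaker [ -2.82   0.88 -10.29] w 0.0558
rack pitch deg (+ nose down) -40.94 top z at x=.02 0.0021 at nose -0.0569 n 1531
64 0.0946 0.0211 | 72 0.0887 -0.0447 | 80 0.0864 -0.0476 | 88 0.0841 -0.0493 | 96 0.0818 -0.0502 | 104 0.0795 -0.0507 | 112 0.0771 -0.0502 | 120 0.0747 -0.0499 | 128 0.072 -0.0479 | 136 0.0689 -0.0431 | 144 0.0642 -0.0301 | 152 0.0612 -0.0301 | 160 0.0582 -0.0302 | 168 0.0552 -0.0304 | 176 0.0521 -0.0303 |
```

Call:
{"api": "drive_tool", "payload": {"moves": "0.002 0 0.0005 0 -1; 0.004 0 0.001 0 -1; 0.006 0 0.001 0 -1; 0.008 0 0.001 0 -1; 0.009 0 0.001 0 -1; 0.010 0 0.001 0 -1; 0.010 0 0.001 0 -1; 0.010 0 0.001 0 -1"}}

```text
time_s: 11.25
tool_pos: [0.516, 0.1064, 0.1301]
tool_rot: [180.0, -0.0, 11.7]
force: [-0.5, 0.5, -12.2]
grip_width: 0.0554
```

```bash
sed -i 's/Y\[124:180:2,290:345\]/Y[176:236:2,290:345]/; s/abs(q\[:,2\]+.03)<.02/abs(q[:,2]+.03)<.004/; s/range(64,180,8)/range(128,240,10)/' h.py
python3 -c "
from h import *
prof('w5')"
```

```text
t 11.25 TCP in shaker [-0.0329  0.0002  0.0201] rot [ 1.800e+02 -2.000e-02  1.167e+01] F shaker [ -0.42   0.55 -12.22] w 0.0554
rack pitch deg (+ nose down) 0.37 top z at x=.02 -0.0304 at nose -0.0299 n 1644
128 0.0723 -0.0504 | 138 0.0693 -0.0509 | 148 0.0662 -0.0506 | 158 0.0627 -0.0491 | 168 0.0552 -0.0303 | 178 0.0514 -0.0306 | 188 0.0474 -0.0303 | 198 0.0431 -0.0296 | 208 0.0391 -0.0299 | 218 0.0351 -0.0303 | 228 0.031 -0.0306 | 238 0.0266 -0.0303 |
```

Call:
{"api": "drive_tool", "payload": {"moves": "0.001 0 0.0005 0 -1; 0.002 0 0.001 0 -1; 0.003 0 0.001 0 -1; 0.004 0 0.001 0 -1; 0.005 0 0.001 0 -1; 0.005 0 0.001 0 -1; 0.005 0 0.001 0 -1; 0.005 0 0.001 0 -1"}}

```text
time_s: 12.1
tool_pos: [0.5208, 0.1074, 0.129]
tool_rot: [180.0, -0.0, 11.7]
force: [0.2, -0.8, -12.0]
grip_width: 0.0557
```

```bash
python3 -c "
from h import *
sh()"
```

```text
t 12.1 TCP in shaker [-0.028   0.0002  0.019 ] rot [ 1.7999e+02 -1.0000e-02  1.1670e+01] F shaker [-1.000e-02 -8.000e-01 -1.204e+01] w 0.0557
```

Nose is at about +60 mm with no contact yet; continuing in small steps.

Call:
{"api": "drive_tool", "payload": {"moves": "0.0005 0 0 0 -1; 0.001 0 0 0 -1; 0.0015 0 0 0 -1; 0.002 0 0 0 -1; 0.0025 0 0 0 -1; 0.0025 0 0 0 -1; 0.0025 0 0 0 -1; 0.0025 0 0 0 -1"}}

```text
time_s: 12.9
tool_pos: [0.5232, 0.1079, 0.129]
tool_rot: [180.0, -0.0, 11.7]
force: [0.4, -1.1, -11.4]
grip_width: 0.0556
```

```bash
python3 -c "
from h import *
sh()"
```

```text
t 12.9 TCP in shaker [-0.0255  0.0002  0.019 ] rot [ 1.800e+02 -1.000e-02  1.166e+01] F shaker [  0.16  -1.17 -11.41] w 0.0556
```

Call:
{"api": "drive_tool", "payload": {"moves": "0.0005 0 0 0 -1; 0.001 0 0 0 -1; 0.0015 0 0 0 -1; 0.002 0 0 0 -1; 0.002 0 0 0 -1; 0.002 0 0 0 -1; 0.002 0 0 0 -1; 0.002 0 0 0 -1"}}

```text
time_s: 13.7
tool_pos: [0.5235, 0.1079, 0.1285]
tool_rot: [180.0, 0.2, 11.7]
force: [-4.9, -1.7, -9.2]
grip_width: 0.0557
```

```bash
python3 -c "
from h import *
sh()"
```

```text
t 13.7 TCP in shaker [-0.0252  0.0002  0.0185] rot [179.97   0.21  11.68] F shaker [-5.11 -0.69 -9.2 ] w 0.0557
```

The rear bar is felt at about 5 N with the nose at +62.6 mm, which matches the estimate. I'm backing off to the middle of the play, then lowering.

Call:
{"api": "drive_tool", "payload": {"moves": "-0.0015 0 0 0 -1; -0.003 0 0 0 -1; -0.0032 0 0 0 -1; -0.0032 0 0 0 -1; -0.0032 0 0.001 0 -1; -0.0032 0 0.002 0 -1; -0.0032 0 0.003 0 -1; -0.0032 0 0.003 0 -1"}}

```text
time_s: 14.5
tool_pos: [0.522, 0.1077, 0.1259]
tool_rot: [-180.0, 0.0, 11.7]
force: [0.6, -0.4, -10.9]
grip_width: 0.0558
```

```bash
python3 -c "
from h import *
prof()"
```

```text
t 14.5 TCP in shaker [-0.0267  0.0003  0.0159] rot [-180.      0.     11.67] F shaker [  0.53  -0.49 -10.9 ] w 0.0558
rack pitch deg (+ nose down) 1.5 top z at x=.02 -0.0307 at nose -0.029 n 1264
128 0.0714 -0.0421 | 138 0.0688 -0.0475 | 148 0.066 -0.0499 | 158 0.0631 -0.051 | 168 0.06 -0.0515 | 178 0.0564 -0.0504 | 188 0.0521 -0.0467 | 198 0.0433 -0.03 | 208 0.0391 -0.0299 | 218 0.0351 -0.0302 | 228 0.0311 -0.0308 | 238 0.0265 -0.0302 |
```

Call:
{"api": "drive_tool", "payload": {"moves": "0 0 0.0005 0 -1; 0 0 0.001 0 -1; 0 0 0.0015 0 -1; 0 0 0.002 0 -1; 0 0 0.003 0 -1; 0 0 0.004 0 -1; 0 0 0.004 0 -1; 0 0 0.004 0 -1"}}

```text
time_s: 15.35
tool_pos: [0.5221, 0.1077, 0.1221]
tool_rot: [180.0, -0.0, 11.7]
force: [0.8, -0.7, -11.0]
grip_width: 0.0556
```

```bash
python3 -c "
from h import *
sh()"
```

```text
t 15.35 TCP in shaker [-0.0266  0.0002  0.0121] rot [ 1.800e+02 -1.000e-02  1.167e+01] F shaker [  0.68  -0.84 -11.01] w 0.0556
```

Call:
{"api": "drive_tool", "payload": {"moves": "0 0 0.0005 0 -1; 0 0 0.001 0 -1; 0 0 0.0015 0 -1; 0 0 0.002 0 -1; 0 0 0.002 0 -1; 0 0 0.0025 0 -1; 0 0 0.0025 0 -1; 0 0 0.0025 0 -1"}}

```text
time_s: 16.15
tool_pos: [0.522, 0.1077, 0.1197]
tool_rot: [180.0, -0.0, 11.7]
force: [-1.0, -1.7, -8.9]
grip_width: 0.0558
```

```bash
python3 -c "
from h import *
prof()"
```

```text
t 16.15 TCP in shaker [-0.0267  0.0002  0.0097] rot [ 1.7999e+02 -1.0000e-02  1.1670e+01] F shaker [-1.36 -1.42 -8.86] w 0.0558
rack pitch deg (+ nose down) 2.7 top z at x=.02 -0.0311 at nose -0.0279 n 1039
128 0.07 -0.0304 | 138 0.0685 -0.0448 | 148 0.0658 -0.0487 | 158 0.0629 -0.0503 | 168 0.0599 -0.0511 | 178 0.0567 -0.0516 | 188 0.0529 -0.0498 | 198 0.0435 -0.0307 | 208 0.0392 -0.03 | 218 0.0352 -0.0306 | 228 0.0312 -0.031 | 238 0.0267 -0.0306 |
```

Call:
{"api": "drive_tool", "payload": {"moves": "0 0 0.0003 0 -1; 0 0 0.0006 0 -1; 0 0 0.001 0 -1; 0 0 0.001 0 -1; 0 0 0.001 0 -1; 0 0 0.001 0 -1; 0 0 0.001 0 -1; 0 0 0.001 0 -1"}}

```text
time_s: 17.0
tool_pos: [0.5222, 0.1077, 0.1191]
tool_rot: [180.0, -0.0, 11.7]
force: [-3.0, -1.6, 2.2]
grip_width: 0.0555
```

```bash
python3 -c "
from h import *
sh()"
```

```text
t 17.0 TCP in shaker [-0.0265  0.0002  0.0091] rot [ 1.7998e+02 -3.0000e-02  1.1670e+01] F shaker [-3.28 -1.01  2.21] w 0.0555
```

Call:
{"api": "drive_tool", "payload": {"moves": "0 0 0 0 -1; 0 0 0 0 -1; 0 0 0 0 -1; 0 0 0 0 0.35; 0 0 0 0 0.45; 0 0 0 0 0.6; 0 0 0 0 0.7; 0 0 0 0 0.7", "grip_force": 5}}

```text
time_s: 17.8
tool_pos: [0.5222, 0.1078, 0.1186]
tool_rot: [-180.0, -0.0, 11.7]
force: [-0.1, -0.9, 0.3]
grip_width: 0.0726
```

```bash
python3 -c "
from h import *
prof('w6')"
```

```text
t 17.8 TCP in shaker [-0.0265  0.0004  0.0086] rot [-1.7999e+02 -3.0000e-02  1.1680e+01] F shaker [-0.32 -0.88  0.31] w 0.0726
rack pitch deg (+ nose down) 3.14 top z at x=.02 -0.032 at nose -0.0283 n 983
128 0.0702 -0.0313 | 138 0.0685 -0.0451 | 148 0.0659 -0.0493 | 158 0.0631 -0.0511 | 168 0.0602 -0.0522 | 178 0.0569 -0.0522 | 188 0.0533 -0.0511 | 198 0.0482 -0.0456 | 208 0.0394 -0.0307 | 218 0.0355 -0.0313 | 228 0.0314 -0.0315 | 238 0.027 -0.0313 |
```

View pics/w6.png

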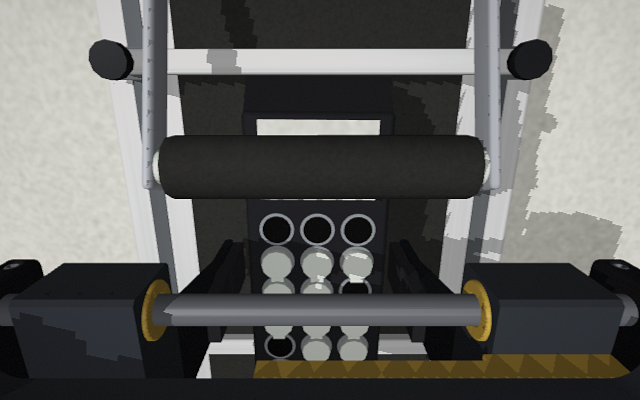

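Released: the rack is flat (top z equal either side of the roller), the roller (rows 137–198) sits across the label, and the rear bar is ahead of the nose. I'm raising the gripper straight up.

Call:
{"api": "drive_tool", "payload": {"moves": "0 0 -0.005 0 0.7; 0 0 -0.015 0 0.7; 0 0 -0.03 0 0.7; 0 0 -0.05 0 0.7; 0 0 -0.075 0 0.7; 0 0 -0.10 0 0.7; 0 0 -0.12 0 0.7; 0 0 -0.13 0 0.7"}}

```text
time_s: 18.65
tool_pos: [0.5231, 0.1082, 0.2519]
tool_rot: [179.9, -0.3, 11.7]
force: [0.3, -0.5, -0.3]
grip_width: 0.0741
```

Call:
{"api": "drive_tool", "payload": {"moves": "-0.01 0 -0.01 0 0.7; -0.025 0 -0.025 0 0.7; -0.04 0 -0.04 0 0.7; -0.055 0 -0.05 0 0.7; -0.065 0 -0.06 0 0.7; -0.07 0 -0.06 0 0.7; -0.07 0 -0.06 0 0.7; -0.07 0 -0.06 0 0.7"}}

```text
time_s: 19.45
tool_pos: [0.4534, 0.0935, 0.308]
tool_rot: [-180.0, 0.0, 11.7]
force: [-0.8, -1.2, 0.3]
grip_width: 0.0742
```

```bash
python3 - <<'E'
from h import *
sh()
K,T=T_cam('wrist'); p,d=read_camera('wrist'); X=cloud(d,K,T)
cv2.imwrite('pics/w7.png',p[:,:,::-1])
D=X-[.5482,.1128,.110];a=np.radians(11.6);c,s=np.cos(a),np.sin(a)
S=np.stack([D[...,0]*c+D[...,1]*s,-D[...,0]*s+D[...,1]*c,D[...,2]],-1)
m=(S[...,2]>.034)&(S[...,2]<.047)&(S[...,0]<.012)&(S[...,0]>-.09)&(abs(S[...,1])<.045)
print('tube half rect',cv2.minAreaRect(S[m][:,:2].astype(np.float32)*1000),'z',np.median(S[m][:,2]))
K,T=T_cam('scene'); p,d=read_camera('scene');cv2.imwrite('pics/s7.png',cv2.resize(p[60:340,170:480,::-1],None,fx=2.1,fy=2.1,interpolation=cv2.INTER_CUBIC))
for t in['tube_rack','sharps','tip_box']: print(t,pinpoint('scene',t)[:1])
E
```

```text
t 19.45 TCP in shaker [-0.0968  0.0002  0.198 ] rot [-1.800e+02  3.000e-02  1.167e+01] F shaker [-1.02 -1.03  0.25] w 0.0742
tube half rect ((-30.752914428710938, -0.5955810546875), (56.09762191772461, 85.72364044189453), 89.71983337402344) z 0.04024660473891799
tube_rack [{'uv': [290.0, 288.4], 'conf': 0.69}]
sharps [{'uv': [338.3, 269.1], 'conf': 0.64}]
tip_box [{'uv': [206.1, 281.6], 'conf': 0.94}]
```

View pics/w7.png

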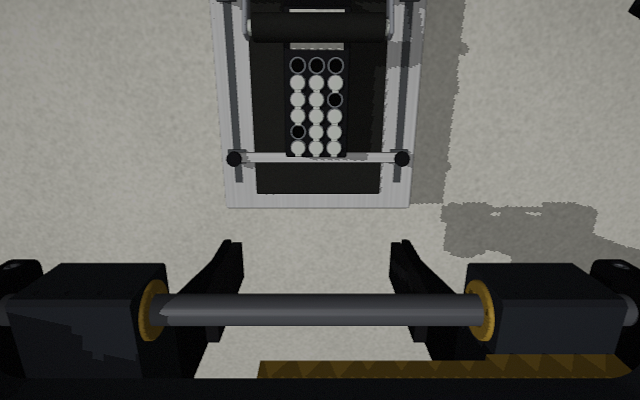

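View pics/s7.png

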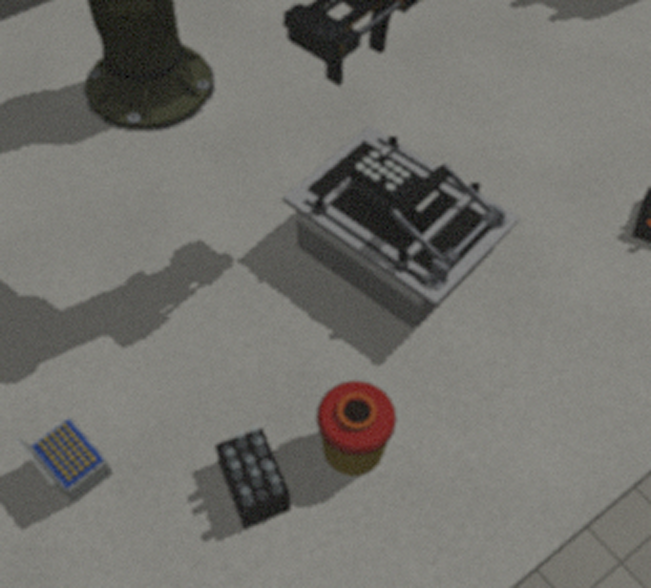

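Rack is seated between the bars (cols 288–347, mid 317.5; knobs mid 318), square, with the roller across its label. The bystanders are where they were. Handing in.

```bash
python3 -c "
from h import *
print(sign_off())"
```

```text
the job is handed in; nothing more can be done
None
```

The rack is loaded on the shaker and the job is handed in, at about 20 s of the 70 s allowed.

**What I did:** I gripped the rack across the tube half, 20 mm behind its centre. I carried it level, about 8 to 11 mm above the mat, and pushed the roller back with the bevelled end. The rear bar was felt at about 5 N. I backed off about 1.5 mm to the middle of the play, lowered the rack onto the mat, opened the fingers and withdrew.

**Last checks:**
- **Seating:** the rack's top is 40 mm above the mat, level on both sides of the roller, and it lies between the two bars.
- **Position:** it is centred across the shaker to about 0.6 mm and square to about 0.3°. The roller rests across the label.
- **Robot and bystanders:** the gripper is clear with nothing but noise on the force reading. The other things are within about 3 pixels of where they were found at the start.
- **Forces:** the largest reading between moves was about 12 N, mostly the rack's weight and the roller. Pressing it onto the mat before release put roughly 13 N on the mat.

**Checks that disagreed:** some automatic pitch readings (−10.8°, −41° and up to 3°) were wrong because the fit took in invalid depth pixels or the roller. The depth profiles themselves showed the rack level to within about 1°. The wrist camera also showed a sideways offset of about 2 mm, which I corrected for.

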